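# Fasten the last quarter-turn stud on the lift control box

## Robot

A 6-joint arm with a two-finger parallel gripper is mounted at the origin on the work surface. World frame = base frame: x ahead of the robot, y to its left, z up, the work surface at z = 0. Lengths are in m, angles in rad, forces in N, time in s.
With the tool pointing down it reaches from about 0.325 to 0.875 m from the base axis. Payload 4.4 kg.
Tool frame: the origin (TCP) lies on the centre line of the jaws, within the pads' length; the fingertips stand 17 mm ahead of it and the grasp point (between the pads) lies 2 mm behind it (ctrl.tips_ahead is the distance from the TCP to the fingertips, in m); z points along the fingers, y is the line along which they close (so a half turn about z gives the same grasp; the last joint's range is limited). The gripper opens to 85 mm and grips with 20 to 120 N. Pads are 22 mm wide; open, the fingers measure 114 mm over their backs; the gripper's body (76 mm by 85 mm) begins 54 mm behind the grasp point. The pads swing forward as they close: fully open they stand 13 mm farther back than shut.
Start: joints at [1.165, 0.207, 1.542, -0, 1.393, -0.15], TCP at [0.145, 0.556, 0.248] pointing down, gripper open.
Joint ranges: [-2.73, 2.73], [-0.86, 2.22], [0.23, 2.46], [-1.11, 4.25], [0.08, 2.63], [-2.82, 2.82]. Speed limits (rad/s): [2.79, 2.79, 3.14, 3.14, 3.14, 3.14].

## Interface

Orientations are given as [roll, pitch, yaw] about the fixed x, y, z axes, in that order (R = Rz(yaw) Ry(pitch) Rx(roll)).
In Python, from plant import ctrl, vision gives the robot as it stands.
- The arm moves only by the tool step_arm, never from a script. Its argument "rows" is a list of rows, each a list of 7 numbers: the shift along the tool's x, y, z in mm, then the turn, a rotation vector about the tool's x, y, z in rad, then the closure, from -1 (fully open) to 1 (shut), so that 0 is half open. A call has exactly 8 rows; each row is the pose to reach, as a shift and turn from the pose commanded when the call began, along the tool's axes at that moment; what a row does not reach only later rows make up. A row lasts 1/8 s, in which the tool goes at most 62.5 mm and 10.7 degrees, less where a joint would pass 70% of its speed; a pose out of reach is approached as far as the arm can. A call with a gripper value outside its range is refused whole. The fingers move at their own pace and stop on an object; the grip force is fixed at half the most. Time passes only in rows, so rows that repeat a pose let the fingers close, or fill a call up. It gives the time, the measured TCP pose, the force, the opening and the grip force at its end, in the units of the state.
- ctrl.get_state(): the state, without advancing time (a new reading comes with each control period).
- vision.grab_frame(name): name is "side" or "top" or "wrist"; returns a dict with "pixels" (400x640x3 uint8, red, green, blue), "camera_matrix" (3x3 intrinsics, pixels), "eye" and "rotation" of the camera in the world. Camera axes: x right, y down, z forward; pixel columns grow to the right and rows downward; lengths in m; the calibration is good to about 2 mm. The wrist camera is an equidistant fisheye: a pixel r from the principal point sees the ray r / f radians off the axis. A picture is of the moment at which its call begins. There is no depth.
- ctrl.job_done(): hands the job in; it is judged then, once.
The state is a dict: "t": time; "joint_pos": joint angles; "qd": joint speeds; "effort": joint torques, N m; "tool_pos": TCP position; "tcp_rot": TCP orientation; "contact_force": force on the tool from outside, world axes, zero at the start; "torque": the same for the moment, N m; "width": finger opening in m; "gripper_force": force on a finger pad.
Only numpy, scipy, OpenCV 4.12 (cv2) and the standard library are available. Lean on these libraries where they do the work, as an engineer would, in place of code of your own. Each camera call takes 0.05 s, during which the arm holds its last target. There are 200 camera calls.

## Task

Three of the four slotted studs on the control box's blue cover are fastened; one still stands proud. Take the orange-handled key from its red holder, set its blade in the slot of that stud, press the stud in against its spring and turn it clockwise (seen from above) about a quarter turn until it comes up against its stop and pops up into its catch. Then stand the key back in its holder as it was and let go; work gently by feel (press with at most about 20 N, and do not wrench the stud against its stop), do not touch the stud with the fingers, and leave the other things where they are.

Things in the scene. Friction and masses are not known exactly. Their poses are not given: they have to be found in the camera images.
- case: The control box, fixed: grey steel box with an overhanging blue cover, 228 x 188 x 80 mm with the cover, flat top at 80 mm. Origin at the centre of its underside; x along its 228 mm side. Four slotted stud heads, 28 mm across, stand in the cover's corners at x = +-75, y = +-58 mm; three are fastened (slot across the long side, heads about 12 mm above the cover).
- fastener: The seat of the one open stud, fixed on the cover; which corner it is varies. Origin on the stud's axis at the level of the cover's top (80 mm above the bench), axes parallel to the case's. Includes the stud. The blade may bear on the stud with 45 N at most, all its contact forces added: the push plus the two sideways forces of the turning moment at the blade ends (about 10 N in all per 0.1 N m). A push of 20 N and a moment of 0.2 N m are safe.
- slot (a point): Centre of the open stud's slotted head at the level of its top face; it moves and turns with the stud. Head 28 mm across, its top 15 mm above the cover when not pressed. The slot runs right across along this frame's x axis, 6 mm wide, 5 mm deep, flat floor.
- stud_press (a joint): How far the stud is pushed in (m), 0 when it stands proud. A spring pushes it out: 3.2 N at 0 plus 0.9 N per mm. How far it must be pushed before it can turn differs from box to box: 5 to 7.5 mm; 1.5 mm beyond that it strikes a hard bottom. In its catch the spring lifts it by 3.5 mm from the turning depth, so that it rests at 1.5 to 4 mm.
- stud_turn (a joint): Angle of the stud (rad), clockwise seen from above; near 0 (0 to 0.1) at the start. Unpressed, it is blocked at about 0.1 to 0.5. Pressed in, it turns with little friction (0.03 N m) to a hard stop that lies, differing from box to box, at about 1.2 to 1.58; at the stop and up to about 0.1 before it the stud can rise into its catch, whose walls then keep it from turning back.
- key_grip (a point): Centre of the key's handle, an orange upright block 40 (along the key's x) x 14 (y) x 40 (z) mm; the key's z axis points up, the handle's top is 20 mm above this point. Key 95 to 160 g. Best gripped across the 14 mm, from above.
- key_tip (a point): Middle of the lower edge of the key's flat steel blade, on the key's axis, 70 mm below key_grip. Blade 22 mm (along the key's x) x 3.8 mm (y), 11 mm high, thinned to 2.5 mm in the lowest 2 mm; shaft 12 mm thick above it.
- key_collar (a point): Underside of the round collar (36 mm across, 4 mm thick) on the key's shaft, on the axis, 30 mm above key_tip. The key hangs by this collar on the holder's top.
- holder: The key's holder, fixed: red block 60 x 60 x 40 mm on a thin dark foot plate 90 x 90 mm; origin at the centre of its underside.
- mouth (a point): Centre of the holder's hole at its top face, 40 mm above the bench. The hole is 28 mm (along the holder's x) x 18 mm (y), 34 mm deep, with a small chamfer; the key stands in it with its x along the holder's x (either way round), collar flat on the top face.
- bearing: Bystander: steel bearing ring, 42 mm across, 12 mm high, lying on the middle of the cover. Origin at the centre of its underside.
- wrench: Bystander: combination wrench lying on the bench beyond the holder, about 180 mm long.
- grease_tin: Bystander: green tin standing on the bench, 70 mm across, 75 mm high. Origin at the centre of its underside.
- screw_tray: Bystander: grey open tray 110 x 80 x 30 mm on the bench. Origin at the centre of its underside.
- key: The whole key; origin at key_tip, z up along the shaft, x along the blade's and handle's broad side.
There are look-alikes about, which are no part of the job. What is shaped like the key but black, green or yellow is not meant.

How it is judged:
On the way, in this order (a step that is already met when the one before it is completed fails the run):
1. the key is lifted out of its holder (z of key_tip in the frame of mouth above 0.005 m), for 0.2 s.
2. the stud has been turned and sits in its catch (value of joint stud_turn above 1 rad and value of joint stud_press below 0.0045 m), for 0.2 s.
At the end, for the whole second after the job is handed in: The stud is turned by more than 1.0 rad and has sprung back to less than 4.5 mm of press (it is in its catch) and is still; the key stands in its holder at rest, collar within 7 mm of the hole's centre and less than 4 mm above the holder's top, upright within 0.1 rad (all of step 2 and velocity of joint stud_turn below 0.2 rad/s and velocity of joint stud_press below 0.01 m/s and horizontal distance between key_collar and mouth below 0.007 m and z of key_collar in the frame of mouth below 0.004 m and angle between key_tip's own z axis and vertical below 0.1 rad and linear speed of key below 0.02 m/s); the robot touches nothing.
It fails at once if the key bears on the stud with more than 45 N in all (contact force between key and fastener above 45 N).
It fails at once if the fingers touch the stud (contact force between the fingers and fastener above 2 N).
It fails at once if the bearing, wrench, tin or tray is moved by more than 15 mm (distance of any of bearing, wrench, grease_tin, screw_tray from where it was at the start of the episode above 0.015 m).
It also fails if it takes over 67 s, if anything falls off the work surface, if the arm or the gripper's body presses on something with over 40 N, if the wrist force passes 120 N, or if a joint passes its speed limit or range.

## Working session

There is one attempt and no reset: what is moved stays moved. The work goes in short steps, Python scripts to look and compute and a tool call to move; the robot and the scene stay as the last step left them, time stands still between calls to the robot, and variables do not carry over. Pictures are saved under pics/ and viewed, at most 10 in all, crops included, and the job is handed in when it is done.

Besides the shell and the picture viewer there is one more tool, called by a JSON object that holds its "api" and its "payload", one argument or row to a line. step_arm: Moves the arm, as the interface text tells. Its arguments: {"type":"object","properties":{"rows":{"type":"array"}},"required":["rows"]}

```bash
mkdir -p pics; ls; python3 - <<'E'
from plant import ctrl, vision
import cv2, numpy as np
s=ctrl.get_state(); print(s)
for n in ("top","side"):
    f=vision.grab_frame(n); cv2.imwrite(f"pics/{n}0.png",f["pixels"][:,:,::-1]); print(n,f["camera_matrix"],f["eye"],f["rotation"])
E
```

```text
pics
{'t': 0.0, 'joint_pos': array([ 1.16448049e+00,  2.07415391e-01,  1.54301578e+00,  1.67217330e-05,
        1.39350554e+00, -1.50543793e-01]), 'qd': array([ 5.46660469e-04, -1.29846250e-03, -7.29262985e-04, -1.10951325e-03,
       -1.75660364e-05, -1.12156315e-03]), 'effort': array([ 8.39761869e-04, -3.83060789e+01, -2.91588879e+01, -1.25827564e-04,
        1.06296362e-02,  2.23046942e-05]), 'tool_pos': array([0.14520261, 0.55559246, 0.24709903]), 'tcp_rot': array([-3.13927758e+00, -3.67817174e-04,  2.88581722e+00]), 'contact_force': array([ 0.07497413, -0.26676883, -0.41576802]), 'torque': array([ 0.01626708, -0.00454511, -0.02072907]), 'gripper_force': 0.0, 'width': 0.08535640170507475}
top [[499.32681153   0.         318.30484357]
 [  0.         499.32681153 197.12748407]
 [  0.           0.           1.        ]] [ 0.34205411 -0.02026139  1.4632846 ] [-3.02691316  0.01883752 -1.58028493]
side [[470.62283588   0.         311.22518328]
 [  0.         470.62283588 194.85377802]
 [  0.           0.           1.        ]] [-0.16359662 -0.66613207  0.7114426 ] [-2.15584183 -0.00414945 -0.79412347]
```

View pics/top0.png

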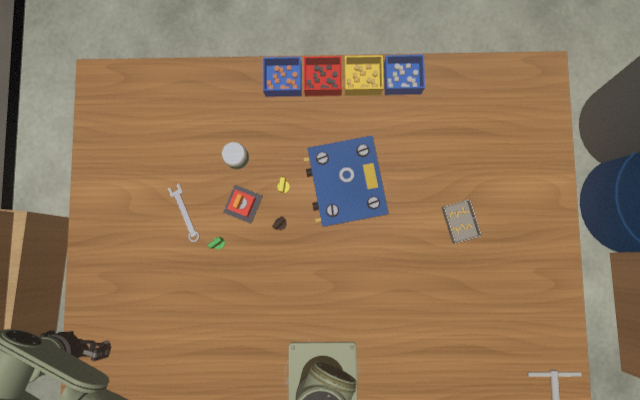

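View pics/side0.png

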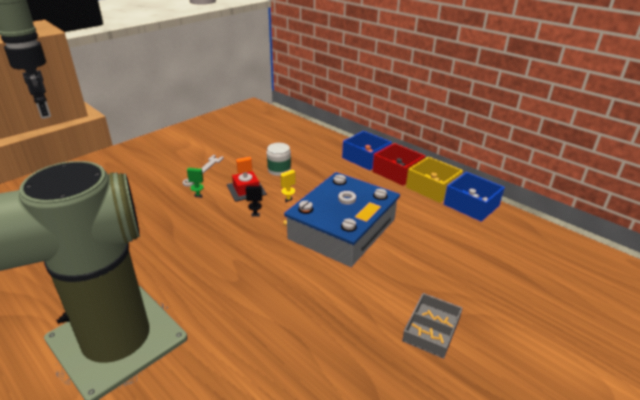

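The top view shows the orange key in its red holder at (240,203). The look-alikes are yellow (284,185), black (279,223) and green (217,242). The studs are at (322,158), (363,150), (333,210) and (374,203). I choose the orange key in the red holder and check it, along with the studs, in a close crop.

```bash
cat > h.py <<'E'
import numpy as np, cv2
from scipy.spatial.transform import Rotation as R
from plant import ctrl, vision
def rot(r): return R.from_euler("xyz",r).as_matrix()
def ray(f,uv,fish=False):
    K=f["camera_matrix"]; x=(uv[0]-K[0,2])/K[0,0]; y=(uv[1]-K[1,2])/K[1,1]
    if fish:
        r=np.hypot(x,y); d=np.array([x,y,0])*(np.sin(r)/max(r,1e-9)); d[2]=np.cos(r)
    else: d=np.array([x,y,1.])
    M=np.asarray(f["rotation"]); M=M if M.shape==(3,3) else rot(M)
    return M@d
def onz(f,uv,z,fish=False):
    d=ray(f,uv,fish); e=np.asarray(f["eye"]); return e+d*(z-e[2])/d[2]
def mask(px,lo,hi): return cv2.inRange(cv2.cvtColor(px,cv2.COLOR_RGB2HSV),lo,hi)
def big(m,n=1):
    c,_=cv2.findContours(m,cv2.RETR_EXTERNAL,cv2.CHAIN_APPROX_NONE); return sorted(c,key=cv2.contourArea)[::-1][:n]
E
python3 - <<'E'
from h import *
f=vision.grab_frame("top"); p=f["pixels"]
a=cv2.resize(p[125:235,205:300],None,fx=4,fy=4,interpolation=2); b=cv2.resize(p[125:235,298:393],None,fx=4,fy=4,interpolation=2)
cv2.imwrite("pics/crop.png",np.hstack([a,b])[:,:,::-1])
for n,lo,hi,z in(("orange",(8,170,150),(16,255,255),.12),("cover",(104,150,60),(120,255,255),.08)):
    m=mask(p,lo,hi); 
    if n=="cover": m[:110]=0;m[:,:290]=0;m[:,400:]=0
    else: m[:190]=0; m[215:]=0; m[:,:225]=0; m[:,260:]=0
    if n=="orange": print(np.argwhere(m).mean(0)[::-1])
    c=big(m)[0]; r=cv2.minAreaRect(c); print(n,cv2.contourArea(c),r); q=np.array([onz(f,u,z) for u in cv2.boxPoints(r)]); print(q.round(4),q.mean(0), np.linalg.norm(np.diff(q,axis=0),axis=1))
m=mask(p,(0,170,100),(5,255,255));m[:180]=0;m[230:]=0;m[:,:220]=0;m[:,265:]=0
pts=np.argwhere(m)[:,::-1].astype(np.float32); r=cv2.minAreaRect(pts); q=np.array([onz(f,u,.04) for u in cv2.boxPoints(r)]);print("red",q.round(4),q.mean(0))
for u in((322,158),(363,150),(333,210),(374,203)): print(u,onz(f,u,.092))
E
```

```text
[237.77777778 200.11111111]
orange 0.0 ((237.0, 194.0), (0.0, 0.0), 0.0)
[[0.5082 0.2246 0.12  ]
 [0.5082 0.2246 0.12  ]
 [0.5082 0.2246 0.12  ]
 [0.5082 0.2246 0.12  ]] [0.5081772  0.22457267 0.12      ] [0. 0. 0.]Traceback (most recent call last):
  File "<stdin>", line 10, in <module>
IndexError: list index out of range
```

View pics/crop.png

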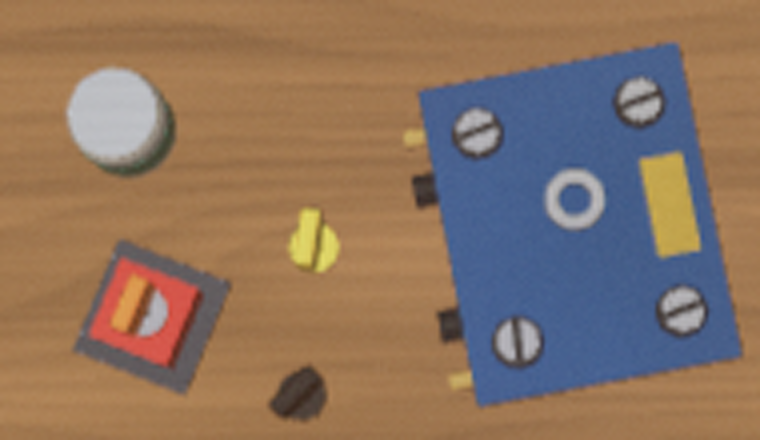

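The crop shows the orange handle over the red holder at (132,305) in the crop. Three studs have slots running nearly horizontally. The lower-left stud at crop (517,341), image (332.3,210.3), has its slot running up-down, so it is the open one. Next I measure.

```bash
python3 - <<'E'
from h import *
f=vision.grab_frame("top"); p=f["pixels"]; h=cv2.cvtColor(p,cv2.COLOR_RGB2HSV)
print(h[201,238],h[208,232],h[170,330])
def rect(m,z,n):
    r=cv2.minAreaRect(np.argwhere(m)[:,::-1].astype(np.float32)); q=np.array([onz(f,u,z) for u in cv2.boxPoints(r)])
    d=np.diff(q[:3],axis=0); print(n,r,q.mean(0).round(4),np.linalg.norm(d,axis=1).round(4),np.degrees(np.arctan2(d[:,1],d[:,0])).round(1))
def sub(m,x0,x1,y0,y1):
    o=np.zeros_like(m);o[y0:y1,x0:x1]=m[y0:y1,x0:x1];return o
red=sub(mask(p,(0,120,80),(6,255,255)),222,265,180,230)
org=sub(mask(p,(9,150,190),(18,255,255)),230,246,192,212)
foot=sub(((p.max(2).astype(int)-p.min(2)<35)&(p.max(2)<130)).astype(np.uint8)*255,222,265,180,230)
blue=sub(mask(p,(100,120,50),(125,255,255)),300,395,130,232)
for m,z,n in((org,.12+.0,"org"),(red,.04,"red"),(foot,.003,"foot"),(blue,.08,"cover")): rect(m,z,n)
# open stud bright blob
st=sub(((p.max(2).astype(int)-p.min(2)<40)&(p.max(2)>120)).astype(np.uint8)*255,322,344,198,222)
c=np.argwhere(st).mean(0)[::-1]; print("stud",c,st.sum()/255,onz(f,c,.095))
print("yellow top",onz(f,(282.5,184),.12),"black",onz(f,(279,223),.1))
E
```

```text
[ 15 168 211] [  3 165 213] [109 127 143]
org ((236.4827423095703, 200.2930908203125), (4.456687927246094, 14.298541069030762), 21.801406860351562) [0.491  0.2258 0.12  ] [0.0388 0.0122] [ -21.3 -112.4]
red ((241.15518188476562, 202.86207580566406), (22.840526580810547, 21.16927146911621), 21.80141258239746) [0.4923 0.227  0.04  ] [0.0608 0.0665] [ -21.3 -112.4]
foot ((242.51722717285156, 203.70687866210938), (30.082645416259766, 29.896949768066406), 21.801406860351562) [0.4938 0.2293 0.003 ] [0.0882 0.0899] [ -21.3 -112.4]
cover ((347.1554870605469, 180.50856018066406), (78.8626708984375, 65.53003692626953), 79.11447143554688) [ 0.5485 -0.0767  0.08  ] [0.185  0.2227] [ -79.7 -170.6]
stud [332.         209.71428571] 70.0 [ 0.46465216 -0.03330798  0.095     ]
yellow top [0.53412301 0.10064941 0.12      ] black [0.4293365  0.11217861 0.1       ]
```

{"api": "step_arm", "payload": {
  "rows": [
    [-40,-20,0,0,0,0,-1],
    [-100,-54,5,0,0,0.02,-1],
    [-160,-86,10,0,0,0.04,-1],
    [-220,-119,15,0,0,0.06,-1],
    [-280,-152,20,0,0,0.08,-1],
    [-340,-184,30,0,0,0.1,-1],
    [-395,-214,40,0,0,0.115,-1],
    [-419,-227,40,0,0,0.115,-1]
  ]
}}

```text
t: 1.2
tool_pos: [0.4944, 0.2289, 0.2077]
tcp_rot: [-3.141, -0.001, 2.77]
contact_force: [0.5, 0.7, 0.3]
width: 0.0849
gripper_force: 0.0
```

```bash
cat >> h.py <<'E'
def togo(p,yaw_deg):
    s=ctrl.get_state(); M=rot(s["tcp_rot"]); d=M.T@(np.array(p)-s["tool_pos"])
    y=s["tcp_rot"][2]; e=(np.radians(yaw_deg)-y+np.pi)%(2*np.pi)-np.pi
    print("t %.2f"%s["t"],"pos",s["tool_pos"].round(4),"rpy",s["tcp_rot"].round(4),"F",s["contact_force"].round(1),"w %.4f"%s["width"]); print("shift mm",(d*1000).round(1),"rotz",round(-e,3))
E
python3 - <<'E'
from h import *
f=vision.grab_frame("wrist"); print(f["camera_matrix"],f["eye"],f["rotation"])
cv2.imwrite("pics/w1.png",f["pixels"][:,:,::-1])
togo([.4935,.2295,.078],158.7)
E
```

```text
[[309.70691629   0.         316.50502057]
 [  0.         309.70691629 198.36002487]
 [  0.           0.           1.        ]] [0.4318023  0.25271618 0.33215818] [2.87517526e+00 1.55942642e-03 1.19980156e+00]
t 1.25 pos [0.4996 0.2236 0.2075] rpy [-3.1387  0.0057  2.7653] F [ 3.7 -3.8 -0.5] w 0.0857
shift mm [  8.6   3.6 129.4] rotz -0.005
```

View pics/w1.png

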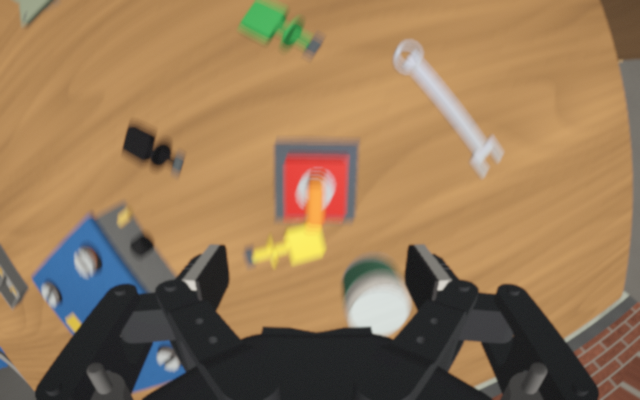

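The wrist view shows the orange key in its red holder at about (316,195), with the yellow piece at (250..305,250) and black at (150,150). The yellow one looks closer than expected, so I check by ray casting.

```bash
python3 - <<'E'
from h import *
f=vision.grab_frame("wrist"); p=f["pixels"]; print(f["eye"])
g={}
for n,lo,hi in(("orange",(9,150,150),(18,255,255)),("red",(0,150,80),(6,255,255)),("yellow",(23,150,120),(34,255,255))):
    m=mask(p,lo,hi)
    if n!="yellow": m[:100]=0; m[245:]=0; m[:,:250]=0; m[:,390:]=0
    c=big(m)[0]; r=cv2.minAreaRect(c); print(n,cv2.contourArea(c),r)
    for z in((.1,.06) if n!="red" else (.04,)): q=np.array([onz(f,u,z,1) for u in cv2.boxPoints(r)]);print(z,q.round(4).tolist(),q.mean(0).round(4))
for u in((250,257),(305,243)): print(u,onz(f,u,0,1),onz(f,u,.1,1))
togo([.4935,.2295,.078],158.7)
E
```

```text
[0.43651654 0.24833763 0.33154228]
orange 773.0 ((322.80975341796875, 186.76657104492188), (18.024982452392578, 54.00197219848633), 4.184916019439697)
0.1 [[0.5062, 0.2158, 0.1], [0.4677, 0.2344, 0.1], [0.4736, 0.2467, 0.1], [0.5124, 0.2286, 0.1]] [0.49   0.2314 0.1   ]
0.06 [[0.5183, 0.2102, 0.06], [0.4731, 0.232, 0.06], [0.48, 0.2464, 0.06], [0.5256, 0.2252, 0.06]] [0.4992 0.2285 0.06  ]
red 2232.5 ((321.5, 174.0), (62.0, 61.0), 90.0)
0.04 [[0.4527, 0.2148, 0.04], [0.4737, 0.2684, 0.04], [0.5311, 0.2474, 0.04], [0.5091, 0.1914, 0.04]] [0.4916 0.2305 0.04  ]
yellow 1468.0 ((293.1720886230469, 235.4718017578125), (34.66670227050781, 71.79859161376953), 74.35775756835938)
0.1 [[0.5014, 0.167, 0.1], [0.5064, 0.2252, 0.1], [0.5359, 0.222, 0.1], [0.5318, 0.1613, 0.1]] [0.5189 0.1939 0.1   ]
0.06 [[0.5126, 0.1529, 0.06], [0.5185, 0.2212, 0.06], [0.5531, 0.2175, 0.06], [0.5483, 0.1463, 0.06]] [0.5331 0.1845 0.06  ]
(250, 257) [0.56136209 0.11104635 0.        ] [0.52370609 0.15245623 0.1       ]
(305, 243) [0.567704   0.18062165 0.        ] [0.52813515 0.20104619 0.1       ]
t 1.30 pos [0.497  0.2264 0.2077] rpy [-3.1403e+00  1.7000e-03  2.7640e+00] F [ 0.1  0.8 -0.2] w 0.0852
shift mm [  4.6   1.8 129.6] rotz -0.006
```

```bash
python3 - <<'E'
from h import *
t=vision.grab_frame("top")["pixels"][125:255,190:320]; s=vision.grab_frame("side")["pixels"][130:230,170:300]
a=cv2.resize(t,(390,390)); b=cv2.resize(s,(390,300)); b=np.vstack([b,np.zeros((90,390,3),np.uint8)])
cv2.imwrite("pics/chk.png",np.hstack([a,b])[:,:,::-1])
E
```

```text
(no output)
```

View pics/chk.png

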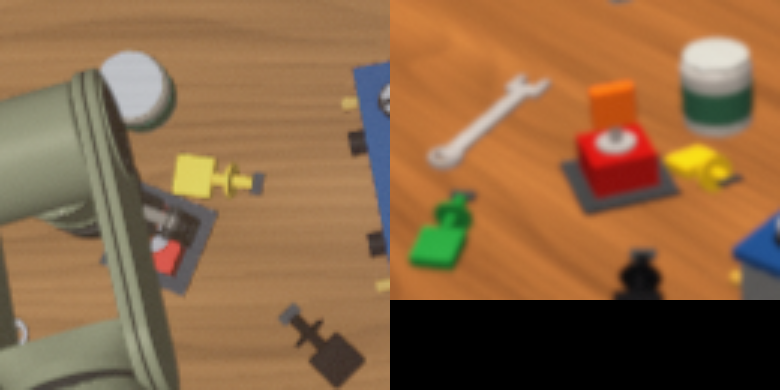

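The look-alikes had been balanced on their blades and have since toppled by themselves onto the bench; the yellow one now lies beside the holder at about (210,178) in the crop. The orange key still stands in its holder, and nothing blocks the grasp.

```bash
python3 - <<'E'
from h import *
togo([.4925,.2300,.079],158.7)
E
```

```text
t 1.40 pos [0.4937 0.2298 0.2078] rpy [-3.1412e+00 -1.4000e-03  2.7681e+00] F [-0.8  0.5 -0.6] w 0.0854
shift mm [  1.   -0.2 128.8] rotz -0.002
```

{"api": "step_arm", "payload": {
  "rows": [
    [1,0,25,0,0,0,-1],
    [1,0,55,0,0,0,-1],
    [1,0,85,0,0,0,-1],
    [1,0,110,0,0,0,-0.6],
    [1,0,124,0,0,0,-0.3],
    [1,0,129,0,0,0,0],
    [1,0,129,0,0,0,0.4],
    [1,0,129,0,0,0,1]
  ]
}}

```text
t: 2.4
tool_pos: [0.4935, 0.2315, 0.0805]
tcp_rot: [3.14, 0.002, 2.771]
contact_force: [1.4, 0.1, -1.2]
width: 0.013
gripper_force: 58.3
```

{"api": "step_arm", "payload": {
  "rows": [
    [0,0,0,0,0,0,1],
    [0,0,0,0,0,0,1],
    [0,0,0,0,0,0,1],
    [0,0,0,0,0,0,1],
    [0,0,0,0,0,0,1],
    [0,0,0,0,0,0,1],
    [0,0,0,0,0,0,1],
    [0,0,0,0,0,0,1]
  ]
}}

```text
t: 3.4
tool_pos: [0.4935, 0.2314, 0.0804]
tcp_rot: [3.14, 0.002, 2.771]
contact_force: [0.6, 1.4, 5.9]
width: 0.0133
gripper_force: 59.1
```

{"api": "step_arm", "payload": {
  "rows": [
    [0,0,-8,0,0,0,1],
    [0,0,-20,0,0,0,1],
    [0,0,-35,0,0,0,1],
    [0,0,-55,0,0,0,1],
    [0,0,-80,0,0,0,1],
    [0,0,-105,0,0,0,1],
    [0,0,-120,0,0,0,1],
    [0,0,-120,0,0,0,1]
  ]
}}

```text
t: 4.4
tool_pos: [0.4935, 0.2313, 0.201]
tcp_rot: [3.139, 0.003, 2.771]
contact_force: [-0.3, 0.1, -2.0]
width: 0.0133
gripper_force: 58.4
```

```bash
python3 - <<'E'
from h import *
togo([.4650,-.033,.1754],189.8)
E
```

```text
t 4.40 pos [0.4935 0.2313 0.201 ] rpy [3.1395e+00 2.8000e-03 2.7708e+00] F [-0.3  0.1 -2. ] w 0.0133
shift mm [ -69.2 -256.7   25.3] rotz -0.542
```

{"api": "step_arm", "payload": {
  "rows": [
    [-3,-15,0,0,0,-0.05,1],
    [-9,-40,0,0,0,-0.15,1],
    [-17,-75,0,0,0,-0.25,1],
    [-25,-110,0,0,0,-0.35,1],
    [-32,-140,0,0,0,-0.45,1],
    [-38,-164,0,0,0,-0.52,1],
    [-40,-174,0,0,0,-0.542,1],
    [-40,-174,0,0,0,-0.542,1]
  ]
}}

```text
t: 5.4
tool_pos: [0.4658, 0.0538, 0.1981]
tcp_rot: [3.141, -0.002, -2.972]
contact_force: [-0.7, 0.2, -1.9]
width: 0.0135
gripper_force: 58.5
```

```bash
python3 - <<'E'
from h import *
vision.grab_frame("top")
vision.grab_frame("top")
togo([.4650,-.033,.1754],189.8)
f=vision.grab_frame("wrist"); np.savez("w2.npz",**f)
togo([.4650,-.033,.1754],189.8)
cv2.imwrite("pics/w2.png",f["pixels"][:,:,::-1])
K=f["camera_matrix"];M=rot(f["rotation"])
v=M.T@(np.array([.465,-.033,.095])-f["eye"]); r=np.arctan2(np.hypot(v[0],v[1]),v[2]); print("expected stud px",K[:2,2]+K[0,0]*r*v[:2]/np.hypot(v[0],v[1]))
E
```

```text
t 5.50 pos [0.4662 0.0546 0.1985] rpy [ 3.1409e+00 -1.4000e-03 -2.9709e+00] F [-0.1  0.1 -1. ] w 0.0130
shift mm [ 16.1 -86.2  23.1] rotz -0.0
t 5.55 pos [0.4664 0.0548 0.1987] rpy [ 3.1411e+00 -1.1000e-03 -2.9704e+00] F [ 0.   0.5 -1.8] w 0.0136
shift mm [ 16.3 -86.3  23.3] rotz 0.0
expected stud px [207.67245088 184.96626943]
```

View pics/w2.png

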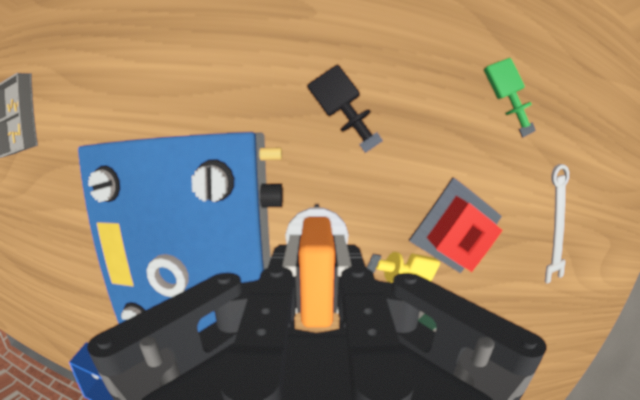

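The wrist view shows the open stud at (211,182) with its slot vertical, and the key held with its blade peeking out at (317,207). I refine the slot centre and angle and the key's offset in the hand.

```bash
python3 - <<'E'
from h import *
f=dict(np.load("w2.npz")); p=f["pixels"]; T=np.array([.4664,.0548,.1987]); y=-2.9704
tx=np.array([np.cos(y),np.sin(y)]); ty=np.array([np.sin(y),-np.cos(y)])
g=p.astype(int); neu=(g.max(2)-g.min(2)<40)
m=np.zeros(p.shape[:2],np.uint8); m[neu&(g.max(2)>120)]=255; m[:155]=0;m[215:]=0;m[:,:185]=0;m[:,240:]=0
pts=np.argwhere(m)[:,::-1].astype(np.float32); W=np.array([onz(f,u,.095,1)[:2] for u in pts])
(c,r)=cv2.minEnclosingCircle(W.astype(np.float32)); print("head",c,r,W.mean(0))
# slot: dark pixels within 11 mm of centre
uu,vv=np.meshgrid(range(185,240),range(155,215)); P=np.array([onz(f,u,.095,1)[:2] for u in zip(uu.ravel(),vv.ravel())])
near=np.hypot(*(P-W.mean(0)).T)<.0115; val=g.max(2)[155:215,185:240].ravel()
S=P[near&(val<110)]; l=cv2.fitLine(S.astype(np.float32),cv2.DIST_L2,0,.01,.01).ravel(); print("slot pts",len(S),"dir deg",np.degrees(np.arctan2(l[1],l[0])),"centre",S.mean(0))
# key blade end
print(g[200:216,317].tolist())
for u in((317,205),(317,207)):
  for z in(.1285,.1395): d=onz(f,u,z,1)[:2]-T[:2]; print(u,z,"along x,y mm",(1000*d@tx).round(1),(1000*d@ty).round(1))
o=mask(p,(5,120,120),(20,255,255)); o[:200]=0;o[:,:290]=0;o[:,345:]=0; q=np.argwhere(o); print("handle rows",q[:,0].min(),q[:,0].max(),"cols",q[:,1].min(),q[:,1].max())
for v in(q[:,0].min(),q[:,0].max()):
  for z in(.1785,.2185)  : d=onz(f,(317,v),T[2]+z-.1985,1)[:2]-T[:2]; print(v,z,(1000*d@tx).round(1))
E
```

```text
head (0.4637807607650757, -0.03234592080116272) 0.015869328752160072 [ 0.46353051 -0.03177275]
slot pts 112 dir deg 5.1258535 centre [ 0.46366045 -0.03245434]
[[209, 164, 110], [206, 162, 110], [196, 153, 105], [168, 131, 91], [124, 98, 76], [88, 77, 69], [98, 91, 87], [134, 128, 124], [170, 166, 163], [199, 198, 200], [218, 220, 223], [225, 227, 231], [226, 228, 231], [225, 227, 230], [222, 223, 226], [213, 208, 210]]
(317, 205) 0.1285 along x,y mm 10.0 -0.3
(317, 205) 0.1395 along x,y mm 13.2 -0.3
(317, 207) 0.1285 along x,y mm 8.6 -0.3
(317, 207) 0.1395 along x,y mm 11.9 -0.3
handle rows 200 332 cols 290 344
200 0.1785 27.3
200 0.2185 38.4
332 0.1785 -53.5
332 0.2185 -20.0
```

{"api": "step_arm", "payload": {
  "rows": [
    [4,-20,0,0,0,0.02,1],
    [9,-45,0,0,0,0.05,1],
    [14,-70,0,0,0,0.08,1],
    [17,-83,0,0,0,0.082,1],
    [17.2,-85.4,5,0,0,0.082,1],
    [17.2,-85.4,15,0,0,0.082,1],
    [17.2,-85.4,25,0,0,0.082,1],
    [17.2,-85.4,29,0,0,0.082,1]
  ]
}}

```text
t: 6.55
tool_pos: [0.4635, -0.032, 0.1689]
tcp_rot: [3.141, -0.002, -3.052]
contact_force: [-0.8, -0.4, -1.7]
width: 0.0133
gripper_force: 58.7
```

```bash
python3 - <<'E'
from h import *
togo([.4640,-.0323,.1604],185.1)
vision.grab_frame("top");vision.grab_frame("top")
f=vision.grab_frame("wrist"); np.savez("w3.npz",**f)
togo([.4640,-.0323,.1604],185.1)
cv2.imwrite("pics/w3.png",cv2.resize(f["pixels"][150:300,217:417],None,fx=3,fy=3,interpolation=2)[:,:,::-1])
E
```

```text
t 6.55 pos [ 0.4635 -0.032   0.1689] rpy [ 3.1406e+00 -2.3000e-03 -3.0515e+00] F [-0.8 -0.4 -1.7] w 0.0133
shift mm [-0.5 -0.4  8.5] rotz 0.001
t 6.70 pos [ 0.4641 -0.0324  0.1699] rpy [ 3.1413e+00 -7.0000e-04 -3.0519e+00] F [-0.1  0.4 -0.5] w 0.0131
shift mm [0.1 0.1 9.5] rotz 0.001
```

View pics/w3.png

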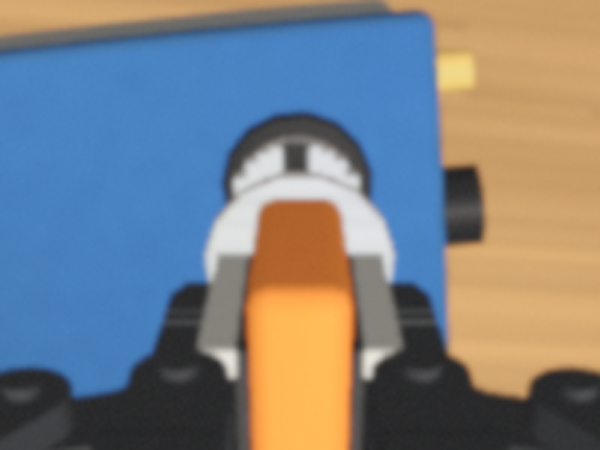

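The crop shows the slot end at (296,155), just under the collar centred at x≈300. The blade is over the slot to within about 0.6 mm, so I trim -0.5 mm in tool y and descend slowly.

{"api": "step_arm", "payload": {
  "rows": [
    [0,-0.5,1,0,0,0,1],
    [0,-0.5,2,0,0,0,1],
    [0,-0.5,3,0,0,0,1],
    [0,-0.5,4,0,0,0,1],
    [0,-0.5,5,0,0,0,1],
    [0,-0.5,6,0,0,0,1],
    [0,-0.5,7,0,0,0,1],
    [0,-0.5,7,0,0,0,1]
  ]
}}

```text
t: 7.7
tool_pos: [0.4643, -0.0332, 0.1631]
tcp_rot: [3.142, -0.0, -3.052]
contact_force: [-0.6, -0.5, -1.6]
width: 0.0132
gripper_force: 58.7
```

{"api": "step_arm", "payload": {
  "rows": [
    [0,0,0.5,0,0,0,1],
    [0,0,1,0,0,0,1],
    [0,0,1.5,0,0,0,1],
    [0,0,2,0,0,0,1],
    [0,0,3,0,0,0,1],
    [0,0,4,0,0,0,1],
    [0,0,4.5,0,0,0,1],
    [0,0,4.5,0,0,0,1]
  ]
}}

```text
t: 8.7
tool_pos: [0.4645, -0.0332, 0.1591]
tcp_rot: [-3.142, 0.0, -3.052]
contact_force: [-0.6, 0.2, 2.9]
width: 0.013
gripper_force: 59.1
```

{"api": "step_arm", "payload": {
  "rows": [
    [0,0,1,0,0,0,1],
    [0,0,2,0,0,0,1],
    [0,0,3,0,0,0,1],
    [0,0,4,0,0,0,1],
    [0,0,4.5,0,0,0,1],
    [0,0,5,0,0,0,1],
    [0,0,5,0,0,0,1],
    [0,0,5,0,0,0,1]
  ]
}}

```text
t: 9.7
tool_pos: [0.4646, -0.0333, 0.1543]
tcp_rot: [-3.141, 0.0, -3.052]
contact_force: [-2.5, 0.0, 6.5]
width: 0.013
gripper_force: 59.8
```

{"api": "step_arm", "payload": {
  "rows": [
    [0,0,0.5,0,0,0,1],
    [0,0,1,0,0,0,1],
    [0,0,1.2,0,0,0,1],
    [0,0,1.2,0,0,0,1],
    [0,0,1.2,0,0,0,1],
    [0,0,1.2,0,0,0,1],
    [0,0,1.2,0,0,0,1],
    [0,0,1.2,0,0,0,1]
  ]
}}

```text
t: 10.7
tool_pos: [0.4646, -0.0333, 0.1533]
tcp_rot: [-3.141, 0.001, -3.052]
contact_force: [-2.4, 0.7, 7.2]
width: 0.0135
gripper_force: 60.0
```

{"api": "step_arm", "payload": {
  "rows": [
    [0,0,0.5,0,0,0,1],
    [0,0,1,0,0,0,1],
    [0,0,1,0,0,0,1],
    [0,0,1,0,0,0,1],
    [0,0,1,0,0,0,1],
    [0,0,1,0,0,0,1],
    [0,0,1,0,0,0,1],
    [0,0,1,0,0,0,1]
  ]
}}

```text
t: 11.7
tool_pos: [0.4647, -0.0333, 0.1526]
tcp_rot: [-3.141, 0.0, -3.052]
contact_force: [-3.1, 0.7, 10.2]
width: 0.0135
gripper_force: 60.4
```

```bash
python3 - <<'E'
from plant import ctrl
print(ctrl.get_state()["torque"])
E
```

```text
[0.17282788 0.7347137  0.02542271]
```

{"api": "step_arm", "payload": {
  "rows": [
    [0,0,0,0,0,0.05,1],
    [0,0,0,0,0,0.1,1],
    [0,0,0,0,0,0.15,1],
    [0,0,0,0,0,0.2,1],
    [0,0,0,0,0,0.25,1],
    [0,0,0,0,0,0.3,1],
    [0,0,0,0,0,0.35,1],
    [0,0,0,0,0,0.35,1]
  ]
}}

```text
t: 12.7
tool_pos: [0.4648, -0.0332, 0.1526]
tcp_rot: [3.141, 0.001, 2.881]
contact_force: [-1.9, 0.6, 9.7]
width: 0.0134
gripper_force: 60.3
```

```bash
python3 - <<'E'
from plant import ctrl
print(ctrl.get_state()["torque"])
E
```

```text
[ 0.24937578  0.59717515 -0.0203421 ]
```

{"api": "step_arm", "payload": {
  "rows": [
    [0,0,0,0,0,0.05,1],
    [0,0,0,0,0,0.1,1],
    [0,0,0,0,0,0.16,1],
    [0,0,0,0,0,0.22,1],
    [0,0,0,0,0,0.28,1],
    [0,0,0,0,0,0.34,1],
    [0,0,0,0,0,0.4,1],
    [0,0,0,0,0,0.4,1]
  ]
}}

```text
t: 13.7
tool_pos: [0.465, -0.033, 0.1527]
tcp_rot: [3.14, 0.001, 2.481]
contact_force: [-2.5, 1.7, 9.5]
width: 0.0138
gripper_force: 60.2
```

```bash
python3 - <<'E'
from plant import ctrl
s=ctrl.get_state();print(s["torque"],s["tcp_rot"])
E
```

```text
[0.36872889 0.60157194 0.01123875] [3.14038286e+00 7.47499076e-04 2.48053608e+00]
```

{"api": "step_arm", "payload": {
  "rows": [
    [0,0,0,0,0,0.05,1],
    [0,0,0,0,0,0.1,1],
    [0,0,0,0,0,0.15,1],
    [0,0,0,0,0,0.2,1],
    [0,0,0,0,0,0.25,1],
    [0,0,0,0,0,0.3,1],
    [0,0,0,0,0,0.35,1],
    [0,0,0,0,0,0.35,1]
  ]
}}

```text
t: 14.7
tool_pos: [0.4652, -0.0329, 0.1527]
tcp_rot: [3.14, 0.0, 2.131]
contact_force: [-1.9, 2.6, 9.6]
width: 0.0133
gripper_force: 60.2
```

```bash
python3 - <<'E'
from plant import ctrl
s=ctrl.get_state();print(s["torque"],s["tcp_rot"])
E
```

```text
[0.37024076 0.4258971  0.04735128] [3.13962194e+00 4.58122572e-04 2.13050713e+00]
```

Turned 1.10 so far, with no stop felt. Small steps from here.

{"api": "step_arm", "payload": {
  "rows": [
    [0,0,0,0,0,0.02,1],
    [0,0,0,0,0,0.04,1],
    [0,0,0,0,0,0.06,1],
    [0,0,0,0,0,0.08,1],
    [0,0,0,0,0,0.1,1],
    [0,0,0,0,0,0.12,1],
    [0,0,0,0,0,0.12,1],
    [0,0,0,0,0,0.12,1]
  ]
}}

```text
t: 15.7
tool_pos: [0.4652, -0.0329, 0.1527]
tcp_rot: [3.14, 0.0, 2.011]
contact_force: [-2.2, 2.0, 9.4]
width: 0.0131
gripper_force: 60.2
```

```bash
python3 - <<'E'
from plant import ctrl
s=ctrl.get_state();print(s["torque"],s["tcp_rot"])
E
```

```text
[ 4.63365786e-01  4.30004892e-01 -2.60834187e-04] [3.13961540e+00 2.31618387e-04 2.01079532e+00]
```

{"api": "step_arm", "payload": {
  "rows": [
    [0,0,0,0,0,0.02,1],
    [0,0,0,0,0,0.04,1],
    [0,0,0,0,0,0.06,1],
    [0,0,0,0,0,0.08,1],
    [0,0,0,0,0,0.1,1],
    [0,0,0,0,0,0.1,1],
    [0,0,0,0,0,0.1,1],
    [0,0,0,0,0,0.1,1]
  ]
}}

```text
t: 16.7
tool_pos: [0.4653, -0.0329, 0.1527]
tcp_rot: [3.139, 0.0, 1.911]
contact_force: [-1.6, 1.6, 9.0]
width: 0.0139
gripper_force: 60.1
```

```bash
python3 - <<'E'
from plant import ctrl
s=ctrl.get_state();print(s["torque"],s["tcp_rot"])
E
```

```text
[0.40024321 0.35469421 0.10572933] [3.13923425e+00 1.67456953e-04 1.91098288e+00]
```

{"api": "step_arm", "payload": {
  "rows": [
    [0,0,0,0,0,0.01,1],
    [0,0,0,0,0,0.02,1],
    [0,0,0,0,0,0.03,1],
    [0,0,0,0,0,0.04,1],
    [0,0,0,0,0,0.04,1],
    [0,0,0,0,0,0.04,1],
    [0,0,0,0,0,0.04,1],
    [0,0,0,0,0,0.04,1]
  ]
}}

```text
t: 17.7
tool_pos: [0.4654, -0.0329, 0.1527]
tcp_rot: [3.139, 0.0, 1.871]
contact_force: [-1.4, 1.7, 7.7]
width: 0.0136
gripper_force: 60.2
```

```bash
python3 - <<'E'
from plant import ctrl
s=ctrl.get_state();print(s["torque"],s["tcp_rot"])
E
```

```text
[0.49478308 0.3040439  0.13423326] [3.13918766e+00 1.13757317e-04 1.87112667e+00]
```

{"api": "step_arm", "payload": {
  "rows": [
    [0,0,0,0,0,0.01,1],
    [0,0,0,0,0,0.02,1],
    [0,0,0,0,0,0.03,1],
    [0,0,0,0,0,0.03,1],
    [0,0,0,0,0,0.03,1],
    [0,0,0,0,0,0.03,1],
    [0,0,0,0,0,0.03,1],
    [0,0,0,0,0,0.03,1]
  ]
}}

```text
t: 18.7
tool_pos: [0.4653, -0.0329, 0.1527]
tcp_rot: [3.139, 0.0, 1.841]
contact_force: [-1.2, 1.5, 8.4]
width: 0.0135
gripper_force: 60.2
```

```bash
python3 - <<'E'
from plant import ctrl
s=ctrl.get_state();print(s["torque"],s["tcp_rot"],s["contact_force"])
E
```

```text
[0.46391017 0.39521444 0.18816507] [3.13930483e+00 6.55204886e-05 1.84138845e+00] [-1.21418635  1.54634894  8.42054665]
```

The moment is rising steadily (0.11, 0.13, 0.19 N m), so the stud is at its stop. I ease the moment a little and let the stud rise into its catch.

{"api": "step_arm", "payload": {
  "rows": [
    [0,0,0,0,0,-0.02,1],
    [0,0,-1,0,0,-0.03,1],
    [0,0,-2,0,0,-0.03,1],
    [0,0,-3,0,0,-0.03,1],
    [0,0,-4,0,0,-0.03,1],
    [0,0,-5,0,0,-0.03,1],
    [0,0,-6,0,0,-0.03,1],
    [0,0,-6,0,0,-0.03,1]
  ]
}}

```text
t: 19.7
tool_pos: [0.4649, -0.033, 0.1577]
tcp_rot: [3.14, -0.0, 1.871]
contact_force: [3.0, 3.4, 1.2]
width: 0.0133
gripper_force: 58.8
```

```bash
python3 - <<'E'
from plant import ctrl
s=ctrl.get_state();print(s["torque"],s["tcp_rot"],s["contact_force"])
E
```

```text
[ 0.73419841 -0.81913734  0.17058105] [ 3.14003065e+00 -2.20372291e-05  1.87062580e+00] [3.01375216 3.35304495 1.22111678]
```

{"api": "step_arm", "payload": {
  "rows": [
    [0,0,0,0,0,-0.03,1],
    [0,0,0,0,0,-0.06,1],
    [0,0,-1,0,0,-0.09,1],
    [0,0,-2,0,0,-0.1,1],
    [0,0,-4,0,0,-0.1,1],
    [0,0,-8,0,0,-0.1,1],
    [0,0,-16,0,0,-0.1,1],
    [0,0,-30,0,0,-0.1,1]
  ]
}}

```text
t: 20.7
tool_pos: [0.4631, -0.0334, 0.1874]
tcp_rot: [-3.138, -0.001, 1.971]
contact_force: [-0.7, 0.6, -1.8]
width: 0.0135
gripper_force: 59.0
```

```bash
python3 - <<'E'
from h import *
togo([.4675,.060,.201],158.7)
E
```

```text
t 20.70 pos [ 0.4631 -0.0334  0.1874] rpy [-3.1384e+00 -1.2000e-03  1.9707e+00] F [-0.7  0.6 -1.8] w 0.0135
shift mm [ 84.3  40.4 -13.6] rotz -0.799
```

{"api": "step_arm", "payload": {
  "rows": [
    [8,3,-8,0,0,-0.08,1],
    [22,10,-14,0,0,-0.2,1],
    [38,18,-14,0,0,-0.35,1],
    [54,26,-14,0,0,-0.5,1],
    [70,33,-14,0,0,-0.65,1],
    [80,38,-14,0,0,-0.75,1],
    [84,40,-14,0,0,-0.8,1],
    [84,40,-14,0,0,-0.8,1]
  ]
}}

```text
t: 21.7
tool_pos: [0.4685, 0.0597, 0.2024]
tcp_rot: [-3.141, 0.001, 2.771]
contact_force: [-0.8, 0.1, -1.2]
width: 0.0133
gripper_force: 59.0
```

```bash
python3 - <<'E'
from h import *
vision.grab_frame("top");vision.grab_frame("top")
f=vision.grab_frame("wrist"); np.savez("w4.npz",**f)
cv2.imwrite("pics/w4.png",f["pixels"][:,:,::-1])
togo([.4935,.2314,.201],158.75)
E
```

```text
t 21.85 pos [0.4685 0.0594 0.202 ] rpy [-3.1413e+00  4.0000e-04  2.7699e+00] F [ 1.  -0.1 -1.5] w 0.0132
shift mm [ 39.2 169.4   0.9] rotz -0.001
```

View pics/w4.png

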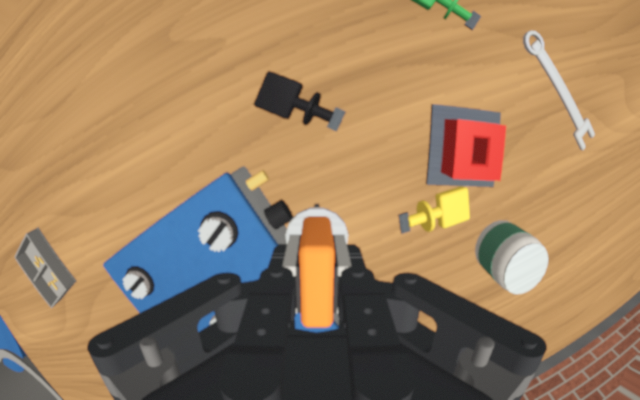

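The wrist view shows the stud at (217,232) with its slot now parallel to the neighbouring fastened stud's at (136,284). I check its angle, and its height by ray consistency with the known axis.

```bash
python3 - <<'E'
from h import *
def meas(fn,box,z):
    f=dict(np.load(fn)); g=f["pixels"].astype(int); x0,x1,y0,y1=box
    m=np.zeros(g.shape[:2],bool); m[y0:y1,x0:x1]=((g.max(2)-g.min(2)<45)&(g.max(2)>130))[y0:y1,x0:x1]
    P=np.argwhere(m)[:,::-1].astype(np.float32); hull=cv2.convexHull(P); M=cv2.moments(hull); c=(M["m10"]/M["m00"],M["m01"]/M["m00"])
    W=np.array([onz(f,u[0],z,1)[:2] for u in hull]).astype(np.float32)
    uu,vv=np.meshgrid(range(x0,x1),range(y0,y1)); Q=np.array([onz(f,u,z,1)[:2] for u in zip(uu.ravel(),vv.ravel())]); C=onz(f,c,z,1)[:2]
    val=g.max(2)[y0:y1,x0:x1].ravel(); S=Q[(np.hypot(*(Q-C).T)<.011)&(val<115)]
    l=cv2.fitLine(S.astype(np.float32),2,0,.01,.01).ravel()
    print(fn,z,c,C.round(4),"area r mm",(1000*np.sqrt(cv2.contourArea(W)/np.pi)).round(2),"slot",np.degrees(np.arctan2(l[1],l[0])).round(1),len(S))
    return C
meas("w2.npz",(185,240,155,215),.095)
for z in(.087,.089,.091,.093,.095): meas("w4.npz",(190,245,205,262),z)
for fn,b in(("w2.npz",(80,125,160,205)),("w4.npz",(115,160,262,305))): meas(fn,b,.092)
E
```

```text
w2.npz 0.095 (208.9907773386034, 183.42671277997363) [ 0.4636 -0.032 ] area r mm 14.88 slot 4.9 108
w4.npz 0.087 (215.2014652014652, 234.04761904761904) [ 0.465  -0.0341] area r mm 15.5 slot -60.8 105
w4.npz 0.089 (215.2014652014652, 234.04761904761904) [ 0.4645 -0.0331] area r mm 15.37 slot -61.0 106
w4.npz 0.091 (215.2014652014652, 234.04761904761904) [ 0.464  -0.0322] area r mm 15.24 slot -61.0 108
w4.npz 0.093 (215.2014652014652, 234.04761904761904) [ 0.4635 -0.0312] area r mm 15.11 slot -61.0 108
w4.npz 0.095 (215.2014652014652, 234.04761904761904) [ 0.463  -0.0302] area r mm 14.98 slot -60.6 110
w2.npz 0.092 (95.94576786619362, 185.08717688798782) [ 0.4842 -0.1497] area r mm 19.95 slot -69.1 50
w4.npz 0.092 (133.16872727272727, 286.34933333333333) [ 0.4845 -0.1475] area r mm 18.77 slot -68.4 41
```

Stud angle is about 1.24 rad. The height suggests it is caught (head at about 91–92 mm), but not decisively. A light touch test with the blade will settle it.

```bash
python3 - <<'E'
from h import *
togo([.4645,-.0331,.168],119)
E
```

```text
t 21.85 pos [0.4685 0.0594 0.202 ] rpy [-3.1413e+00  4.0000e-04  2.7699e+00] F [ 1.  -0.1 -1.5] w 0.0132
shift mm [-29.8 -87.6  34. ] rotz 0.693
```

{"api": "step_arm", "payload": {
  "rows": [
    [-5,-16,0,0,0,0.12,1],
    [-13,-38,0,0,0,0.28,1],
    [-21,-60,0,0,0,0.44,1],
    [-27,-78,0,0,0,0.6,1],
    [-29.8,-87.6,5,0,0,0.693,1],
    [-29.8,-87.6,15,0,0,0.693,1],
    [-29.8,-87.6,27,0,0,0.693,1],
    [-29.8,-87.6,34,0,0,0.693,1]
  ]
}}

```text
t: 22.85
tool_pos: [0.4637, -0.0321, 0.1662]
tcp_rot: [-3.14, -0.002, 2.079]
contact_force: [0.7, 0.3, -1.8]
width: 0.0132
gripper_force: 59.1
```

{"api": "step_arm", "payload": {
  "rows": [
    [0,0,1,0,0,0,1],
    [0,0,2,0,0,0,1],
    [0,0,4,0,0,0,1],
    [0,0,6,0,0,0,1],
    [0,0,8,0,0,0,1],
    [0,0,9.5,0,0,0,1],
    [0,0,9.5,0,0,0,1],
    [0,0,9.5,0,0,0,1]
  ]
}}

```text
t: 23.85
tool_pos: [0.4645, -0.0327, 0.1581]
tcp_rot: [-3.142, -0.0, 2.078]
contact_force: [0.5, -0.2, -0.5]
width: 0.0133
gripper_force: 59.2
```

```bash
python3 - <<'E'
from h import *
togo([.4645,-.0331,.1577],119)
E
```

```text
t 23.85 pos [ 0.4645 -0.0327  0.1581] rpy [-3.1416 -0.      2.0778] F [ 0.5 -0.2 -0.5] w 0.0133
shift mm [-0.3 -0.2  0.4] rotz 0.001
```

Now 1.7 mm further. If the stud is caught, the spring (about 6 N or more) should answer.

{"api": "step_arm", "payload": {
  "rows": [
    [0,0,0.5,0,0,0,1],
    [0,0,1,0,0,0,1],
    [0,0,1.5,0,0,0,1],
    [0,0,1.7,0,0,0,1],
    [0,0,1.7,0,0,0,1],
    [0,0,1.7,0,0,0,1],
    [0,0,1.7,0,0,0,1],
    [0,0,1.7,0,0,0,1]
  ]
}}

```text
t: 24.85
tool_pos: [0.4647, -0.0328, 0.1568]
tcp_rot: [3.141, 0.0, 2.078]
contact_force: [-1.3, 0.5, 5.6]
width: 0.0136
gripper_force: 60.0
```

The stud answered with about 7 N at the expected caught height, so it is in its catch. I lift out and return the key.

{"api": "step_arm", "payload": {
  "rows": [
    [0,0,-1,0,0,0,1],
    [0,0,-3,0,0,0,1],
    [0,0,-6,0,0,0,1],
    [0,0,-12,0,0,0,1],
    [0,0,-22,0,0,0,1],
    [0,0,-34,0,0,0,1],
    [0,0,-44,0,0,0,1],
    [0,0,-44,0,0,0,1]
  ]
}}

```text
t: 25.85
tool_pos: [0.4655, -0.033, 0.2019]
tcp_rot: [3.139, 0.002, 2.078]
contact_force: [0.3, -0.4, -1.4]
width: 0.0136
gripper_force: 59.1
```

```bash
python3 - <<'E'
from h import *
togo([.4935,.2314,.201],158.75)
E
```

```text
t 25.85 pos [ 0.4655 -0.033   0.2019] rpy [3.1393e+00 2.2000e-03 2.0778e+00] F [ 0.3 -0.4 -1.4] w 0.0136
shift mm [217.5 152.8   0.8] rotz -0.693
```

{"api": "step_arm", "payload": {
  "rows": [
    [18,12,0,0,0,-0.06,1],
    [50,35,0,0,0,-0.16,1],
    [90,63,0,0,0,-0.29,1],
    [130,91,0,0,0,-0.42,1],
    [170,119,0,0,0,-0.55,1],
    [202,142,0,0,0,-0.65,1],
    [217.5,152.8,0,0,0,-0.693,1],
    [217.5,152.8,0,0,0,-0.693,1]
  ]
}}

```text
t: 26.85
tool_pos: [0.4922, 0.2321, 0.1999]
tcp_rot: [-3.141, -0.0, 2.772]
contact_force: [-0.1, -0.4, -1.2]
width: 0.0133
gripper_force: 59.0
```

```bash
python3 - <<'E'
from h import *
vision.grab_frame("top");vision.grab_frame("top")
f=vision.grab_frame("wrist")
cv2.imwrite("pics/w5.png",cv2.resize(f["pixels"][100:300,197:437],None,fx=3,fy=3)[:,:,::-1])
togo([.4935,.2314,.0804],158.75)
E
```

```text
t 27.00 pos [0.4923 0.2304 0.2001] rpy [-3.1404e+00 -4.0000e-04  2.7691e+00] F [-0.1 -0.5 -1.4] w 0.0135
shift mm [ -0.8   1.5 119.7] rotz -0.002
```

View pics/w5.png

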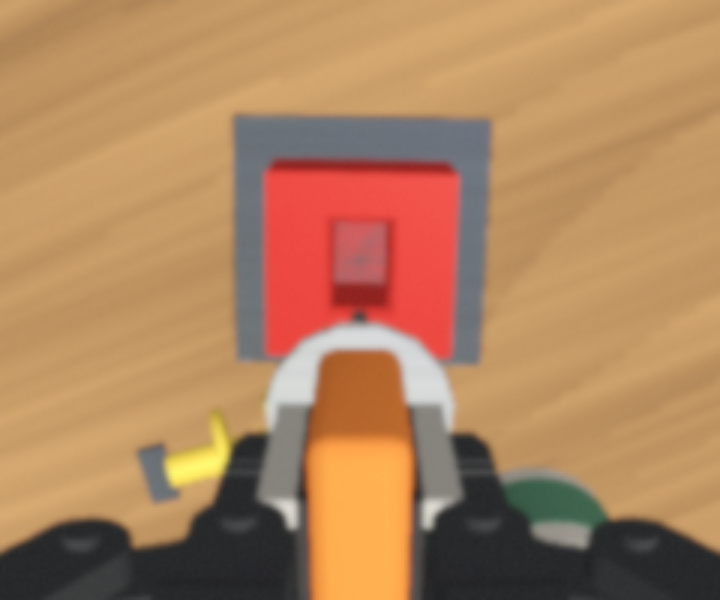

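The crop shows the hole at (360,262) and the blade at (360,318), laterally aligned and square. I lower the key.

{"api": "step_arm", "payload": {
  "rows": [
    [-0.5,0.3,15,0,0,0,1],
    [-0.5,0.3,40,0,0,0,1],
    [-0.5,0.3,65,0,0,0,1],
    [-0.5,0.3,80,0,0,0,1],
    [-0.5,0.3,90,0,0,0,1],
    [-0.5,0.3,100,0,0,0,1],
    [-0.5,0.3,108,0,0,0,1],
    [-0.5,0.3,113,0,0,0,1]
  ]
}}

```text
t: 28.0
tool_pos: [0.4932, 0.2318, 0.0872]
tcp_rot: [3.141, 0.0, 2.771]
contact_force: [0.1, 0.0, -1.4]
width: 0.0133
gripper_force: 59.0
```

{"api": "step_arm", "payload": {
  "rows": [
    [0,0,1.5,0,0,0,1],
    [0,0,3,0,0,0,1],
    [0,0,4.5,0,0,0,1],
    [0,0,5.5,0,0,0,1],
    [0,0,6,0,0,0,1],
    [0,0,6,0,0,0,1],
    [0,0,6,0,0,0,1],
    [0,0,6,0,0,0,1]
  ]
}}

```text
t: 29.0
tool_pos: [0.4931, 0.2317, 0.0814]
tcp_rot: [3.142, 0.0, 2.771]
contact_force: [-0.1, 1.0, -1.7]
width: 0.0135
gripper_force: 59.0
```

{"api": "step_arm", "payload": {
  "rows": [
    [0,0,0.5,0,0,0,1],
    [0,0,1,0,0,0,1],
    [0,0,1.3,0,0,0,1],
    [0,0,1.3,0,0,0,1],
    [0,0,1.3,0,0,0,1],
    [0,0,1.3,0,0,0,1],
    [0,0,1.3,0,0,0,1],
    [0,0,1.3,0,0,0,1]
  ]
}}

```text
t: 30.0
tool_pos: [0.4931, 0.2317, 0.0804]
tcp_rot: [-3.142, 0.0, 2.771]
contact_force: [-1.6, -0.6, 5.2]
width: 0.0133
gripper_force: 59.9
```

Seated: 5 N of support at the original height. Now I release and back straight up.

{"api": "step_arm", "payload": {
  "rows": [
    [0,0,0,0,0,0,0.6],
    [0,0,0,0,0,0,0.4],
    [0,0,0,0,0,0,0],
    [0,0,0,0,0,0,-0.5],
    [0,0,0,0,0,0,-1],
    [0,0,0,0,0,0,-1],
    [0,0,0,0,0,0,-1],
    [0,0,0,0,0,0,-1]
  ]
}}

```text
t: 31.0
tool_pos: [0.4931, 0.2317, 0.0801]
tcp_rot: [-3.142, 0.0, 2.771]
contact_force: [0.2, 0.5, 0.2]
width: 0.0855
gripper_force: 0.0
```

{"api": "step_arm", "payload": {
  "rows": [
    [0,0,-5,0,0,0,-1],
    [0,0,-15,0,0,0,-1],
    [0,0,-35,0,0,0,-1],
    [0,0,-60,0,0,0,-1],
    [0,0,-90,0,0,0,-1],
    [0,0,-115,0,0,0,-1],
    [0,0,-125,0,0,0,-1],
    [0,0,-125,0,0,0,-1]
  ]
}}

```text
t: 32.0
tool_pos: [0.4935, 0.2318, 0.206]
tcp_rot: [3.14, 0.002, 2.771]
contact_force: [-0.6, -0.5, -0.0]
width: 0.0852
gripper_force: 0.0
```

```bash
python3 - <<'E'
from h import *
f=vision.grab_frame("wrist")["pixels"]; s=vision.grab_frame("side")["pixels"][130:270,170:420]
cv2.imwrite("pics/end.png",np.hstack([cv2.resize(f,(400,250)),cv2.resize(s,(400,250))])[:,:,::-1])
togo([.4935,.2314,.0804],158.75)
E
```

```text
t 32.10 pos [0.4924 0.2315 0.2041] rpy [-3.1404e+00 -1.5000e-03  2.7708e+00] F [-0.5  0.4 -0.8] w 0.0852
shift mm [ -1.3   0.5 123.7] rotz 0.0
```

View pics/end.png

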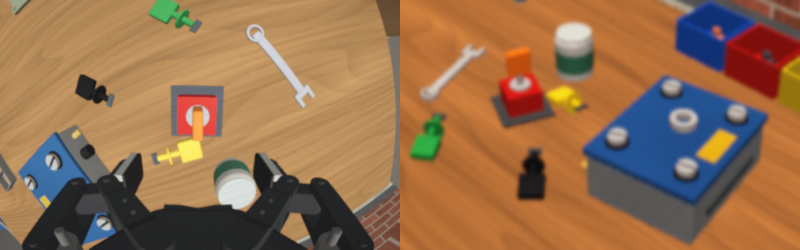

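The key stands upright in its holder (side view (518,75), collar flat on the red block), the stud is turned, and the other things are in place. Handing in.

```bash
python3 -c "
from plant import ctrl
print(ctrl.job_done())"
```

```text
the job is handed in; nothing more can be done
None
```

The open stud is turned about 1.24 rad clockwise and held in its catch (confirmed with a light blade touch), the orange key is back upright in its holder, and the job was handed in at about 32 s; no verdict came back.

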